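# Weigh a glass test block and hold it in the light gauge

## Robot

A 6-joint arm with a two-finger parallel gripper is mounted at the origin on the work surface. World frame = base frame: x ahead of the robot, y to its left, z up, the work surface at z = 0. Lengths are in mm, angles in rad, forces in N, time in s.
With the tool pointing down it reaches from about 375 to 975 mm from the base axis. Payload 3.8 kg.
Tool frame: the origin (TCP) lies at the very end of the fingers, on their centre line; the grasp point (between the pads) lies 19 mm behind it; z points along the fingers, y is the line along which they close (so a half turn about z gives the same grasp; the last joint's range is limited). The gripper opens to 88 mm and grips with 3 to 60 N. Pads are 18 mm wide; open, the fingers measure 123 mm over their backs; the gripper's body (75 mm by 187 mm) begins 45 mm behind the grasp point.
Start: joints at [-0.037, 0.264, 1.604, -0, 1.274, -0.037], TCP at [674.995, -0.002, 238.706] pointing down, gripper open.
Joint ranges: [-2.63, 2.63], [-0.94, 2.18], [0.31, 2.57], [-1.31, 4.45], [0, 2.66], [-2.55, 2.55]. Speed limits (rad/s): [2.57, 2.57, 3.14, 3.14, 3.14, 3.14].

## Interface

Orientations are given as a unit quaternion [w, x, y, z].
In Python, from plant import r gives the robot as it stands. Calls block until the motion is done:
- r.movep(position, orientation): joint-space move of the TCP to a pose.
- r.servo_line(position, frame=None, speed=150, stop_force=None): straight line of the TCP; frame=None keeps the orientation; speed is the mean speed in mm/s. With stop_force (N) it stops when the force on the tool has changed by that much, and returns True; else False.
- r.move_j(angles): joint-space move.
- r.gripper_open() and r.gripper_close(): open the fingers fully, or close them until they stop; the grip force is fixed at half the most.
- r.pause(seconds).
- r.ik(position, orientation): joint angles nearest the present ones, or None.
- r.camera(name): name is "scene" or "side" or "wrist"; returns (picture, depth): 384x512x3 uint8, red, green, blue; 384x512 float32, mm along the optical axis (not along the pixel's ray), 0 where there is no reading.
- r.get_calibration(name): a dict with "fx", "fy", "cx", "cy" (pixels), "k1" (the pictures are not rectified: a ray, as slopes to the right and down, at radius r is drawn at 1 + k1 r^2 times it, then the intrinsics apply), "R" (3x3) and "t" (3): a world point X has camera coordinates R X + t; the wrist camera has in their place "hand_eye" (4x4, takes a point from camera to tool coordinates, whose origin is the TCP and whose axes are the flange's). Camera axes: x right, y down, z forward; pixel columns grow to the right and rows downward; lengths in mm; the calibration is good to about 2 mm. A picture is of the moment at which its call begins: read the wrist's pose just before it. get_calibration takes no time and is no camera call.
A pose or a line that the arm cannot do raises r.MotionError and nothing moves.
- r.finish_job(): hands the job in; it is judged then, once.
Readings, each from a call of its own:
- r.get_time(): time.
- r.get_joint_positions(): joint angles.
- r.get_joint_velocities(): joint speeds.
- r.get_tau(): joint torques, N m.
- r.get_tcp_pos(): TCP position.
- r.get_eef_rot(): TCP orientation.
- r.get_ft_force(): force on the tool from outside, world axes, zero at the start.
- r.get_wrist_torque(): the same for the moment, N m.
- r.get_gripper_width(): finger opening in mm.
- r.get_finger_force(): force on a finger pad.
Only numpy, scipy, OpenCV 4.12 (cv2) and the standard library are available. Lean on these libraries where they do the work, as an engineer would, in place of code of your own. Each camera call takes 0.05 s, during which the arm holds its last target. There are 200 camera calls.

## Task

Check the green glass test block for a window repair, gripping it only by its two frosted faces and never touching its polished faces: first stand it upright in the middle of the balance pan, gently, and let go so that the balance settles under it. Then pick it up again by the frosted faces and finish while still holding it, still and upright, in the light gauge: half-way along the beam between the two heads, the middle of the block in the beam and its polished faces square to the beam, touching no part of the gauge. Leave the other two blocks, the filler tin and the screwdriver where they are.

Things in the scene. Friction and masses are not known exactly. Their poses are not given: they have to be found in the camera images.
- green_mid (a point): Centre of the green glass test block, half-way up. Stands upright on the grey pad, 64 mm tall, 28 mm across its two frosted (milky white) faces, 30 mm across its two polished faces; weighs 110 to 170 g. Its x axis runs through the two frosted faces (grip across x), its y axis through the two polished faces, z up. Frosted faces cover the whole 30 x 64 mm side and are 4 mm deep, seen from above as two white strips along opposite edges.
- amber_mid (a point): Centre of the amber block, same size and axes as the green one; standing on the same pad. Leave it alone.
- blue_mid (a point): Centre of the blue block, same size and axes as the green one; standing on the same pad. Leave it alone.
- pad: Grey felt pad fixed on the bench, 100 x 400 x 4 mm; origin at the centre of its underside. The three blocks stand on it, some 130 mm apart, in any order.
- pan_top (a point): Centre of the top face of the balance's round steel pan, 84 mm in diameter, marked by a ring 48 mm across; it moves with the pan. Unloaded it is 68 mm above the bench. The balance under it is a fixed grey box 140 x 130 mm, 42 mm high.
- pan (a joint): How far the sprung pan is pressed down, in m: 0 empty, stop at 0.012. It sinks straight down, 1 mm for each 0.25 N after the first 0.16 N: about 4 to 6 mm under the block.
- gauge_beam (a point): Middle of the light beam, half-way between the heads of the light gauge, 75 mm above the bench; a thin red line shows the beam. y runs along the beam towards the yellow lamp head, z up. The heads are cylinders 38 mm in diameter (top 94 mm above the bench), their faces 60 mm either side of this point along y; the gap between them is open above and at the sides (x). The fixed base under it is a plate 90 x 250 mm (x by y), 12 mm high.
- filler_mid (a point): Centre of a filler tin, 66 mm in diameter, 75 mm tall, standing on the bench. Leave it alone.
- driver: Screwdriver with an orange handle lying on the bench, handle towards its -x; origin near its middle, on the bench. Leave it alone.
There are look-alikes about, which are no part of the job. What is shaped like the part that bears green_mid but red is not meant.

How it is judged (in metres and radians):
On the way:
1. the green block stands upright in the middle of the balance pan, let go, and the pan has settled under it (horizontal distance between green_mid and pan_top below 0.012 m and angle between green_mid's own z axis and vertical below 0.1 rad and value of joint pan above 0.002 m and contact force between green and pan above 0.5 N and contact force between green and the arm below 0.05 N and contact force between green and the fingers below 0.05 N and linear speed of green below 0.02 m/s), for 0.3 s.
At the end, for the whole second after the job is handed in: The fingers hold the green block still in the beam: centre within 7 mm sideways, 12 mm in height and 25 mm along the beam, upright and square to the beam within 8 degrees, clear of the gauge, after it stood released within 12 mm of the middle of the pan (x of green_mid in the frame of gauge_beam between -0.007 and 0.007 m and y of green_mid in the frame of gauge_beam between -0.025 and 0.025 m and z of green_mid in the frame of gauge_beam between -0.012 and 0.012 m and angle between the y axis of green_mid and the y axis of gauge_beam, either way round below 0.14 rad and angle between green_mid's own z axis and vertical below 0.14 rad and contact force between the fingers and green above 1 N and contact force between green and gauge below 0.05 N and linear speed of green below 0.02 m/s); the arm keeps its last pose, push and grip.
It fails at once if the fingers touch the green block anywhere but on its frosted faces (contact force between the fingers and green_c0 above 0.5 N).
It fails at once if the balance pan is struck or pressed with more than 15 N (contact force between pan and anything else above 15 N).
It fails at once if another block, the filler tin or the screwdriver is moved more than 20 mm (distance of any of amber_mid, blue_mid, filler_mid, driver from where it was at the start of the episode above 0.02 m).
It also fails if it takes over 53 s, if anything falls off the work surface, if the arm or the gripper's body presses on something with over 40 N, if the wrist force passes 120 N, or if a joint passes its speed limit or range.

## Working session

There is one attempt and no reset: what is moved stays moved. The work goes in short steps, each a Python script; the robot and the scene stay as the last script left them, time stands still between calls to the robot, and variables do not carry over. Pictures are saved under pics/ and viewed, at most 10 in all, crops included, and the job is handed in when it is done.

```bash
mkdir -p pics; ls; cat > h.py <<'E'
import numpy as np, cv2
from plant import r
from scipy.spatial.transform import Rotation as Rn
def quat(yaw): # tool down; tool y axis at angle yaw+90deg-ish: closing line direction = yaw
    y=np.array([np.cos(yaw),np.sin(yaw),0]); z=np.array([0,0,-1.]); x=np.cross(y,z)
    q=Rn.from_matrix(np.c_[x,y,z]).as_quat(); return [q[3],q[0],q[1],q[2]]
def cam(name):
    c=r.get_calibration(name)
    if 'hand_eye' in c:
        p=np.array(r.get_tcp_pos()); q=r.get_eef_rot()
        T=np.eye(4); T[:3,:3]=Rn.from_quat([q[1],q[2],q[3],q[0]]).as_matrix(); T[:3,3]=p
        T=T@np.array(c['hand_eye']); R=T[:3,:3].T; t=-R@T[:3,3]
    else: R=np.array(c['R']); t=np.array(c['t'])
    im,d=r.camera(name); return dict(c=c,R=R,t=t,im=im,d=d)
def rays(v,px):
    c=v['c']; K=np.array([[c['fx'],0,c['cx']],[0,c['fy'],c['cy']],[0,0,1.]])
    n=cv2.undistortPoints(np.float64(px).reshape(-1,1,2),K,np.array([0,0,0,0,0.]),None).reshape(-1,2)
    u=n.copy()
    for _ in range(20): u=n/(1+c['k1']*(u**2).sum(1,keepdims=True))
    dd=np.c_[u,np.ones(len(u))]; return -v['R'].T@v['t'], dd@v['R'], dd
def onplane(v,px,z):
    o,d,_=rays(v,px); return o+d*((z-o[2])/d[:,2])[:,None]
def bydepth(v,px):
    px=np.asarray(px); o,d,_=rays(v,px); z=v['d'][px[:,1].astype(int),px[:,0].astype(int)]; return o+d*z[:,None]
E
python3 - <<'E'
from h import *
for n in ['scene','side']:
    v=cam(n); cv2.imwrite(f'pics/{n}0.png',cv2.resize(v['im'][:,:,::-1],(800,600))); print(n,-v['R'].T@v['t'],v['R'][2],v['c']['fx'],v['c']['k1'])
print(r.get_calibration('wrist'),r.get_eef_rot(),quat(0),quat(np.pi/2))
E
```

```text
pics
scene [1176.26238108  364.46218665  787.07436382] [-0.63288002 -0.26995853 -0.72566196] 410.4844765445622 -0.05145037783611574
side [ 25.64246119 605.47710072 493.74085966] [ 0.61553543 -0.61383342 -0.49429208] 363.83281449275466 -0.10417513840848332
{'fx': 313.4181382123318, 'fy': 313.4181382123318, 'cx': 257.16697944624354, 'cy': 193.48334049569914, 'k1': -0.058873977829711266, 'hand_eye': array([[-9.18563546e-05, -9.64534969e-01, -2.63955080e-01,
         6.82939911e+01],
       [ 9.99999612e-01, -3.19732927e-04,  8.20356516e-04,
        -1.27920777e+00],
       [-8.75657678e-04, -2.63954903e-01,  9.64534625e-01,
        -1.44426089e+02],
       [ 0.00000000e+00,  0.00000000e+00,  0.00000000e+00,
         1.00000000e+00]])} [-7.39550507e-04  7.07100893e-01  7.07111951e-01 -6.84601744e-04] [np.float64(0.0), np.float64(0.7071067811865475), np.float64(0.7071067811865475), np.float64(0.0)] [np.float64(0.0), np.float64(3.061616997868383e-17), np.float64(1.0), np.float64(0.0)]
```

View pics/scene0.png

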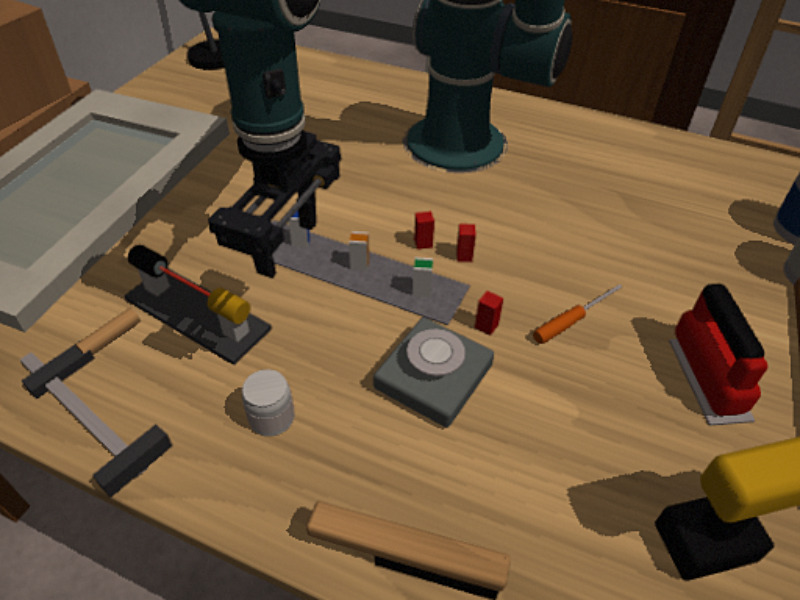

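View pics/side0.png

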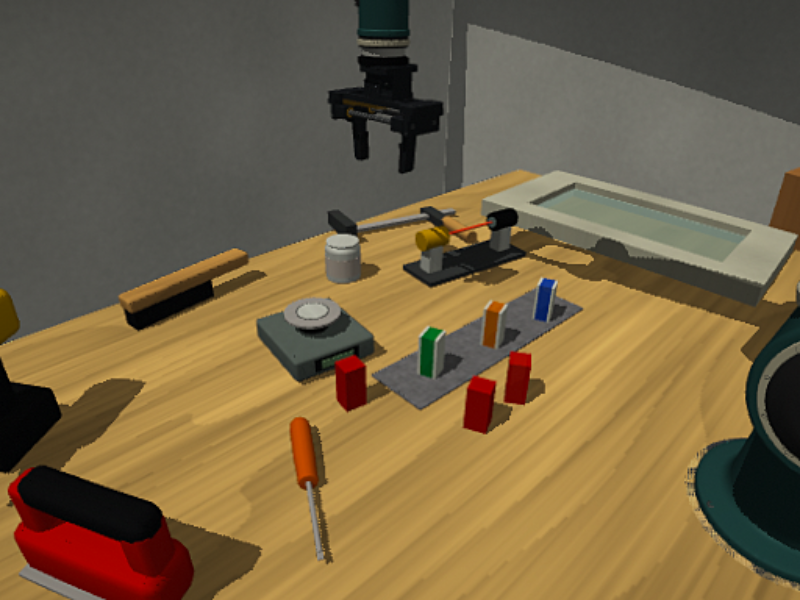

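Scene: the green block is at about (424,265), the pan at (436,350), and the gauge runs from (150,262) to (230,305). Red decoys are at (488,312), (466,243) and (425,230). Side: green is at (432,352) and the pan at (312,314). Next come rough positions, then wrist views.

```bash
cat >> h.py <<'E'
def mask(v,lo,hi):
    m=cv2.inRange(cv2.cvtColor(v['im'],cv2.COLOR_RGB2HSV),lo,hi); return cv2.morphologyEx(m,cv2.MORPH_OPEN,np.ones((2,2)))
def blobs(m,a=15):
    n,l,s,c=cv2.connectedComponentsWithStats(m); return [(l==i,s[i,4],c[i]) for i in range(1,n) if s[i,4]>=a]
E
python3 - <<'E'
from h import *
k=512/800
s=cam('scene'); d=cam('side')
def dp(v,x,y): return bydepth(v,[[x*k,y*k]])[0].round(1)
print('green',dp(s,424,263),dp(d,432,331),'pan',dp(s,436,350),dp(d,312,313))
print('lamp top',dp(s,232,300),dp(d,432,237),'black head',dp(s,150,258),dp(d,502,217),'tin',dp(s,268,385))
print('red',dp(s,490,298),dp(s,466,230),dp(s,425,216),'driver',dp(s,560,325),dp(s,600,297),'amber',dp(s,359,236))
for n,v in (('s',s),('d',d)):
  for m,a,c in blobs(mask(v,(50,100,40),(80,255,255))): print(n,'greenblob',a,c/k,onplane(v,[c],68)[0].round(1))
E
```

```text
green [462.8 110.3  69.9] [465.6 100.1  65.5] pan [622.9 193.1  69.4] [616.1 194.7  67.2]
lamp top [ 677.6 -110.7   94.6] [ 660.  -109.4   84.9] black head [ 652.1 -283.4   91.9] [ 634.2 -287.    85.4] tin [775.4   7.5  72.6]
red [486.8 231.1  62.7] [349.6 143.4  63.4] [342.5  64.2  62.3] driver [459.7 343.7  22.9] [362.3 390.5  13.8] amber [443.  -16.6  66.6]
s greenblob 44 [425.      264.84375] [464.4 112.7  68. ]
d greenblob 254 [429.06003937 352.30684055] [430.6 143.9  68. ]
```

```bash
python3 - <<'E'
from h import *
import pickle
P=[(470,100,170),(490,130,200),(610,170,210),(640,200,210),(660,-190,220),(680,-230,220)]
V=[]
for p in P:
    try: r.movep(p,quat(0))
    except r.MotionError as e: print(p,e); continue
    r.pause(.15); V.append(cam('wrist')); print(p,r.get_tcp_pos(),r.get_time())
pickle.dump(V,open('V.pkl','wb'))
I=[cv2.resize(v['im'][:,:,::-1],(400,300)) for v in V]
cv2.imwrite('pics/w1.png',np.vstack([np.hstack([I[0],I[2]]),np.hstack([I[4],I[5]])]))
E
```

```text
(470, 100, 170) [471.72406964  99.71310317 170.80019423] 1.3417
(490, 130, 200) [489.01582695 129.25890212 198.78127319] 1.85
(610, 170, 210) [608.60906748 169.44667606 209.7601202 ] 2.625
(640, 200, 210) [639.19826806 199.40056166 210.02458912] 3.1167
(660, -190, 220) [ 660.31191012 -188.61427708  219.97532481] 4.7667
(680, -230, 220) [ 679.7785354  -228.9858918   219.87633647] 5.2667
```

View pics/w1.png

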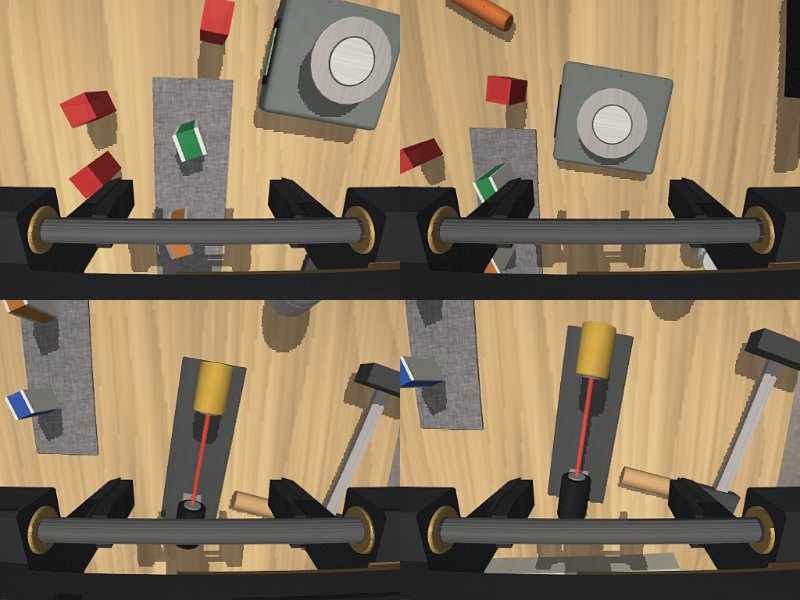

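Panel 1 shows the green block's top at about (190,143), with white strips left and right, so it is yawed roughly 24°. The pan is at (352,62) in panel 1 and (612,124) in panel 2. Panels 3 and 4 show the red beam from (209,415) to (193,503), with the yellow lamp towards +y. Now I'll measure these.

```bash
cat >> h.py <<'E'
def tri(L): # list of (view,px): least squares point
    A=np.zeros((3,3)); b=np.zeros(3); q=[]
    for v,p in L:
        o,d,_=rays(v,[p]); d=d[0]/np.linalg.norm(d[0]); M=np.eye(3)-np.outer(d,d); A+=M; b+=M@o; q.append((o,M))
    X=np.linalg.solve(A,b); return X.round(1),[round(float(np.linalg.norm(M@(X-o))),1) for o,M in q]
def big(m): return max(blobs(m,5),key=lambda b:b[1])
E
python3 - <<'E'
from h import *
import pickle
V=pickle.load(open('V.pkl','rb'))
hs=[cv2.cvtColor(v['im'],cv2.COLOR_RGB2HSV) for v in V]
for i in (0,1,2):
    m,a,c=big(mask(V[i],(55,120,40),(85,255,255))); vv=hs[i][...,2][m]; print('green',i,a,c,np.percentile(vv,[5,25,50,75,95]), 'depth z',np.percentile(bydepth(V[i],np.argwhere(m)[:,::-1])[:,2],[5,50,95]).round(1))
g=[]
for i in (0,1):
    m,a,c=big(mask(V[i],(55,120,115),(85,255,255))); g.append((V[i],c)); 
    P=onplane(V[i],np.argwhere(m)[:,::-1],68)[:,:2].astype(np.float32); print('top',a,c,cv2.minAreaRect(P))
print('green tri',tri(g))
def ring(v,near):
    m=mask(v,(0,0,190),(180,40,255)); b=[x for x in blobs(m,200) if np.linalg.norm(x[2]-near)<40]; return b
for i,n in ((0,(450,80)),(2,(271,159)),(3,None)):
    for x in (ring(V[i],n) if n else blobs(mask(V[i],(0,0,190),(180,40,255)),200)): print('pan',i,x[1],x[2],onplane(V[i],[x[2]],68)[0].round(1), 'z',np.median(bydepth(V[i],np.argwhere(x[0])[:,::-1])[:,2]))
for i in (4,5):
    m,a,c=big(mask(V[i],(0,150,100),(8,255,255))|mask(V[i],(174,150,100),(180,255,255)))
    P=onplane(V[i],np.argwhere(m)[:,::-1],75); z=bydepth(V[i],np.argwhere(m)[:,::-1])[:,2]
    vx,vy,x0,y0=cv2.fitLine(P[:,:2].astype(np.float32),cv2.DIST_L2,0,.01,.01).ravel(); s=np.array([vx,vy])*np.sign(vy)
    t=(P[:,:2]-[x0,y0])@s; print('beam',a,s,[np.round([x0,y0]+s*k,1) for k in (t.min(),t.max())],np.degrees(np.arctan2(s[1],s[0])),'z',np.median(z),t.max()-t.min())
    m,a,c=big(mask(V[i],(20,120,60),(32,255,255))); P=bydepth(V[i],np.argwhere(m)[:,::-1]); print('lamp',a,c,P.min(0),P.max(0),np.median(P,0))
E
```

```text
green 0 1015 [242.17339901 181.27487685] [ 89. 131. 135. 137. 140.] depth z [26.5 66.3 67.5]
green 1 840 [226.21666667 203.54880952] [ 86.   107.75 130.   133.   136.  ] depth z [17.9 66.  67.3]
green 2 554 [111.97111913 236.37906137] [ 78. 117. 129. 131. 136.] depth z [ 26.8  66.  231. ]
top 817 [242.98408813 185.59608323] ((459.6921081542969, 106.7161636352539), (18.67938995361328, 29.552610397338867), 18.602203369140625)
top 613 [226.8548124  209.42088091] ((459.8841247558594, 106.69667053222656), (18.530515670776367, 29.77703285217285), 18.510814666748047)
green tri (array([459.7, 106.8,  67.6]), [0.1, 0.1])
pan 0 2583 [451.12001549  79.0116144 ] [620.3 191.3  68. ] z 67.23848092116776
pan 2 1798 [272.3570634  159.96662959] [621.2 191.3  68. ] z 67.02778594039606
pan 3 1648 [239.51334951 191.33009709] [621.3 191.4  68. ] z 67.00113892879065
pan 3 371 [385.62803235 340.47978437] [781.6  18.9  68. ] z 73.5084463036842
beam 663 [0.1619961 0.9867914] [array([ 648.9, -273.1]), array([ 668.2, -155.6])] 80.67722 z 75.90056356015992 119.05317228130397
lamp 2672 [273.0741018  113.23128743] [ 650.09500906 -162.6514679     8.12453312] [703.43413201 -96.05592492 364.38467737] [ 672.45596532 -124.13998714   89.8508745 ]
beam 758 [0.16118494 0.98692423] [array([ 649.1, -273.1]), array([ 668.5, -154.8])] 80.72431 z 75.84879824268691 119.8626610953819
lamp 2985 [251.24723618  63.75443886] [ 651.48040754 -160.8369334    -2.57372446] [700.09284886 -86.60639293 364.227334  ] [ 673.66352964 -125.01721137   89.94272785]
```

```bash
python3 - <<'E'
from h import *
q=quat(np.radians(18.6)); g=(459.8,106.8)
r.movep((*g,130),q); r.pause(.2)
r.servo_line((*g,60),speed=100); r.servo_line((*g,27),speed=40); r.pause(.2); print(r.get_tcp_pos(),r.get_ft_force())
r.gripper_close(); r.pause(.2); print(r.get_gripper_width(),r.get_finger_force(),r.get_tcp_pos(),r.get_ft_force())
r.servo_line((*g,150),speed=80); print(r.get_gripper_width(),r.get_ft_force())
p=(621.1,191.3)
r.movep((*p,150),q); r.pause(.4); print(r.get_tcp_pos(),r.get_time(),r.get_ft_force())
s=cam('side'); cv2.imwrite('pics/held.png',s['im'][100:300,100:366,::-1].repeat(2,0).repeat(2,1))
E
```

```text
[460.09711978 106.83553595  27.31004617] [ 0.04636398 -0.77350175  0.04581874]
27.684073711559495 29.997519599055522 [459.83352945 106.82006001  27.01020798] [ 0.25526436  0.37575052 -0.95463155]
27.42861289856319 [ 0.60896206  0.70422171 -2.23722114]
[620.73308869 190.94556584 150.52622771] 13.0 [ 0.11575422 -1.0230315  -1.33593597]
```

View pics/held.png

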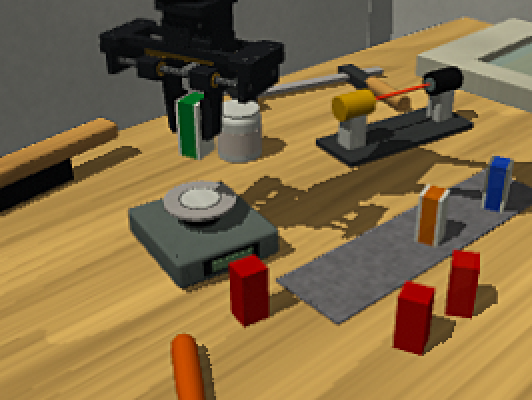

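The crop shows green held upright at about (190,125) over the pan at (200,200), with nothing else disturbed. I'll lower it, release it and look.

```bash
python3 - <<'E'
from h import *
p=(621.1,191.3)
r.servo_line((*p,97),speed=60); r.pause(.2); f0=r.get_ft_force()
hit=r.servo_line((*p,87),speed=12,stop_force=2.5); r.pause(.3); print(hit,r.get_tcp_pos(),f0,r.get_ft_force())
r.gripper_open(); r.pause(.8); print(r.get_gripper_width(),r.get_time(),r.get_ft_force())
L=[]
for n in ('side','scene','wrist'):
    v=cam(n); L.append(v); 
    m,a,c=big(mask(v,(55,120,40),(85,255,255))); P=bydepth(v,np.argwhere(m)[:,::-1]); print(n,a,c,np.median(P,0).round(1),np.percentile(P[:,2],[5,95]).round(1))
a=L[0]['im'][130:280,130:280,::-1].repeat(3,0).repeat(3,1)[:450]; b=cv2.resize(L[2]['im'][:,:,::-1],(350,450))
cv2.imwrite('pics/onpan.png',np.hstack([a,b]))
E
```

```text
False [621.07949596 191.29806275  87.03839385] [ 0.10405885  0.26243009 -1.69601653] [-1.41701423 -0.22211212 -0.62769831]
87.83496910310396 17.35 [ 0.29985153 -0.25090168 -0.64351866]
side 215 [196.51162791 188.18139535] [615.  203.8 103.6] [ 66.9 126.1]
scene 65 [280.49230769 207.32307692] [625.4 196.5 126.8] [124.4 194.7]
wrist 3439 [257.86449549 245.5719686 ] [616.  204.7 117.4] [ 72.1 125.3]
```

View pics/onpan.png

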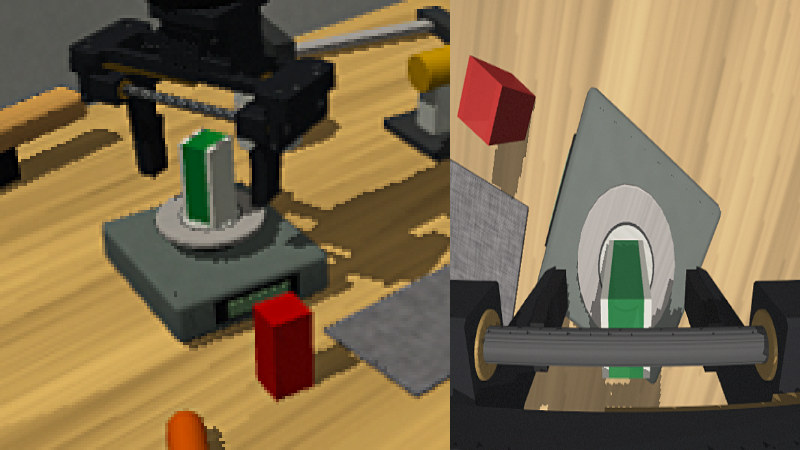

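Left crop: green stands upright, centred on the pan at about (207,180). Right crop: it is centred between the open fingers and clear of them. I'll regrasp and carry it to the beam.

```bash
python3 - <<'E'
from h import *
p=(621.1,191.3); b=(658.7,-214.1); q2=quat(np.radians(-9.3))
r.gripper_close(); r.pause(.3); print(r.get_gripper_width(),r.get_finger_force(),r.get_time())
r.servo_line((*p,190),speed=80)
r.movep((660,0,200),quat(np.radians(5))); r.movep((*b,190),q2); r.pause(.4)
r.servo_line((*b,68),speed=60); r.pause(.5); print(r.get_tcp_pos(),r.get_gripper_width(),r.get_ft_force(),r.get_time())
L=[]
for n in ('side','scene','wrist'):
    v=cam(n); L.append(v)
    m,a,c=big(mask(v,(55,120,40),(85,255,255))); P=bydepth(v,np.argwhere(m)[:,::-1]); print(n,a,c,np.median(P,0).round(1),np.percentile(P[:,2],[5,95]).round(1))
a=[L[0]['im'][100:200,230:363],L[1]['im'][130:250,60:220],L[2]['im']]
cv2.imwrite('pics/beam.png',np.hstack([cv2.resize(x,(w,400))[:,:,::-1] for x,w in zip(a,(300,250,250))]))
E
```

```text
27.624902138225536 29.999986588954926 18.7333
[ 658.70468184 -214.0958712    68.02400166] 27.47266581649173 [ 0.07054542  0.46403838 -0.24508531] 24.925
side 52 [298.67307692 140.17307692] [ 656.6 -199.9   98.1] [ 79.6 116.4]
scene 82 [121.40243902 175.46341463] [ 659.  -199.4   97.7] [ 76.3 108.2]
wrist 1243 [242.9541432  246.56476267] [ 653.8 -198.4   99.9] [ 54.1 106.3]
```

View pics/beam.png

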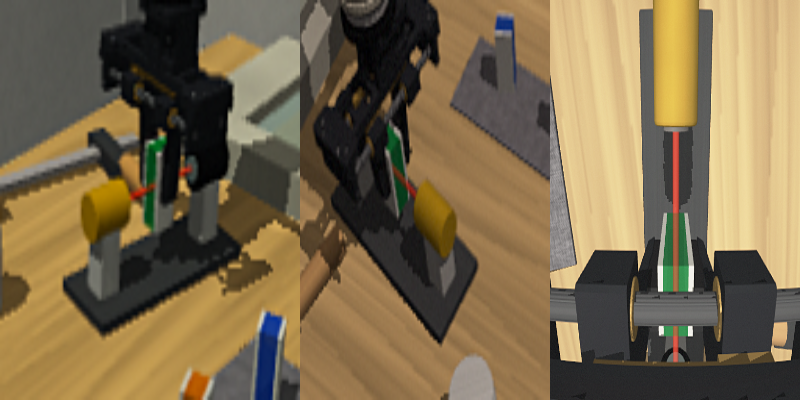

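The views show the block upright and centred in the beam. The red line enters the middle of its polished face, its top is at about 107 mm (so its middle is at about 75 mm), and it is clear of both heads and the base. I'm handing it in.

```bash
python3 -c "
from plant import r
print(r.finish_job())"
```

```text
the job is handed in; nothing more can be done
None
```

I handed the job in at about 25 s: the green block stood released and centred on the balance pan, and is now held still and upright in the middle of the light beam, clear of the gauge in the camera views (the judge's verdict was not shown).

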